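Snap the cover onto the slide box

ROBOT

A 6-joint arm with a two-finger parallel gripper is mounted at the origin on the work surface. World frame = base frame: x ahead of the robot, y to its left, z up, the work surface at z = 0. Lengths are in m, angles in degrees, forces in N, time in s.
With the tool pointing down it reaches from about 0.3 to 0.775 m from the base axis. Payload 14.6 kg.
Tool frame: the origin (TCP) lies on the centre line of the jaws, within the pads' length; the fingertips stand tips_ahead ahead of it and the grasp point (between the pads) lies 2 mm behind it (tips_ahead is the distance from the TCP to the fingertips, in m); z points along the fingers, y is the line along which they close (so a half turn about z gives the same grasp; the last joint's range is limited). The gripper opens to 94 mm and grips with 3 to 60 N. Pads are 16 mm wide; open, the fingers measure 119 mm over their backs; the gripper's body (75 mm by 177 mm) begins 78 mm behind the grasp point.
Start: joints at [72.789, 17.183, 87.147, -0, 75.671, -3.816], TCP at [0.127, 0.535, 0.222] pointing down, gripper open.
Joint ranges: [-173.82, 173.82], [-45.26, 126.66], [13.44, 144.39], [-59.66, 239.66], [0, 175.72], [-146.38, 146.38]. Speed limits (degrees/s): [127.2, 127.2, 147.25, 180, 180, 180].

INTERFACE

Orientations are given as [roll, pitch, yaw] about the fixed x, y, z axes, in that order (R = Rz(yaw) Ry(pitch) Rx(roll)).
In Python, from station import get_state, capture, job_done, spot_in, outline_of, tips_ahead gives the robot as it stands.
- The arm moves only by the tool servo_tool, never from a script. Its arguments are lists of equal length, an entry for each row: "xyz": the shift along the tool's x, y, z in m, a list of three; "rot": the turn, a rotation vector about the tool's x, y, z in degrees, a list of three; "claw": the closure in counts, from 0 (fully open) to 255 (shut). In form: {"xyz": [[x, y, z], ...], "rot": [[ax, ay, az], ...], "claw": [claw, ...]}. A call has 1 to 20 rows; each row shifts and turns the commanded pose from where the row before left it, along the tool's axes as they then stand; what a row does not reach is not made up. A row lasts 1/12 s, in which the tool goes at most 41.7 mm and 7.16 degrees, less where a joint would pass 70% of its speed; a pose out of reach is approached as far as the arm can. A call is refused whole if a number of a shift passes 0.0417 or a number of a turn 7.16, either way. A call with a gripper value outside its range is refused whole. The fingers move at their own pace and stop on an object; the grip force is fixed at half the most. Time passes only in rows, so rows that do not move let the fingers close. It gives the time, the measured TCP pose, the force, the opening and the grip force at its end, in the units of the state.
- get_state(): the state, without advancing time (a new reading comes with each control period).
- capture(name): name is "scene" or "top" or "wrist"; returns a dict with "frame" (384x512x3 uint8, red, green, blue), "vfov" (degrees; the focal length in pixels is half the picture's height over the tangent of half this angle, whatever the lens; pixels are square), "cx", "cy" (the principal point, pixels), "R" (3x3) and "t" (3): a world point X has camera coordinates R X + t; the wrist camera has in their place "hand_eye" (4x4, takes a point from camera to tool coordinates, whose origin is the TCP and whose axes are the flange's). Camera axes: x right, y down, z forward; pixel columns grow to the right and rows downward; lengths in m; the calibration is good to about 2 mm. The wrist camera is an equidistant fisheye: a pixel r from the principal point sees the ray r / f radians off the axis. A picture is of the moment at which its call begins: read the wrist's pose just before it. There is no depth.
- job_done(): hands the job in; it is judged then, once.
Trained networks look in the newest picture that a camera, given by its name, has taken for a name from the list of things; names that differ only in an ending like _2 or _b are one class to them, and where a whole thing is asked for, a point or a joint stands for the part that bears it (a point fixed in the world has none). Each returns a list of dicts, best first, with "score" (0 to 1); they miss things now and then, are a little off and sometimes report something else, mostly with a low value. They report only what shows in the picture. A call takes as long as a camera call. They do not tell look-alikes from the thing itself.
- spot_in(camera, name): "rect" ([left, top, right, bottom] in pixels, round what is visible of it).
- outline_of(camera, name): "region" (384x512 bool, what is visible of it) and "rect" ([left, top, right, bottom] in pixels, round what is visible of it).
The state is a dict: "clock": time; "joints": joint angles; "qvel": joint speeds; "joint_efforts": joint torques, N m; "eef_pos": TCP position; "tcp_rot": TCP orientation; "contact_force": force on the tool from outside, world axes, zero at the start; "moment": the same for the moment, N m; "grip_width": finger opening in m; "finger_force": force on a finger pad.
Only numpy, scipy, OpenCV 4.12 (cv2) and the standard library are available. Lean on these libraries where they do the work, as an engineer would, in place of code of your own. Each camera call takes 0.05 s, during which the arm holds its last target. There are 200 camera calls.

TASK

Pick up the clear, orange-rimmed cover, set it on the open blue slide box so that it rests on the catches, then press it home gently, corner by corner, until all four corners have clicked down and it sits flush all round. The box stands on springs: never push so hard that it sinks nearly to the bottom of its cradle. Leave the other things on the bench undisturbed and let go at the end.

Things in the scene. Friction and masses are not known exactly. Their poses are not given: they have to be found in the camera images.
- cover: Loose rigid cover: clear plate 104 x 144 x 4 mm (x, y, z) with orange rim and four orange spots on top, about 0.11 kg. Origin: centre of the plate's underside; z up, y along its long side; a half turn makes no difference. Four legs with tapered tips reach 14 mm below the plate, so on the bench the origin is 14 mm up. Each leg has barbs that snap past ball catches in the box.
- rib (a point): Top centre of the orange grip rib in the middle of the cover: 14 mm wide (x), 60 mm long (y), 20 mm tall above the plate's top face; this point is 24 mm above the cover's origin. Pick the cover up by it.
- corner0 (a point): Pressing spot of the cover at its +x +y corner, over a leg: (40, 52, 0) mm from the cover's origin, on the plate's underside (the top face is 4 mm higher, marked by an orange spot). Go round from corner to neighbouring corner: pressing the opposite corner next can lift one that has clicked.
- corner1 (a point): The same at the +x -y corner: (40, -52, 0) mm.
- corner2 (a point): The same at the -x -y corner: (-40, -52, 0) mm.
- corner3 (a point): The same at the -x +y corner: (-40, 52, 0) mm.
- tub_floor (a point): Centre of the underside of the blue open slide box, 24 mm above the bench when unloaded; z up, y along the long side. Box 100 x 140 mm outside, 44 mm high, walls 4 mm, in a dark steel cradle (126 x 166 mm, 31 mm high) fixed to the bench. The cover goes on level, its y along the box's y, either way round, legs inside the walls with about 2 mm of side play; tapered tips lead in.
- rim (a point): Centre of the box's rim plane, 44 mm above its underside. Fully home, the cover's underside lies on it at every corner. Laid on loosely, the cover rests on ball catches, underside about 9 mm above it; each corner must be pushed down some 6 mm past its catches (about 8 to 20 N, it varies), then snaps down by itself. Pushed at the middle, all four need more than the cradle allows.
- tub (a joint): How far the box has been pushed down on its springs, m: about 0 unloaded, negative when pressed. It must never go lower than -14 mm, reached at a total push of about 28 N; its hard stop is at -15.5 mm. Because the box gives way under the push, a corner pressed to its unloaded home height has not clicked yet: press on by feel.
- oil: Bystander: small amber oil bottle, 28 mm across, 60 mm tall. Origin: centre of underside. Leave alone.
- stain: Bystander: blue stain bottle, 40 mm across, 85 mm tall. Origin: centre of underside. Leave alone.
- slidestack: Bystander: stack of glass slides, 26 x 76 x 27 mm. Origin: centre of underside. Leave alone.
- dish: Bystander: shallow glass dish, 80 mm across, 18 mm high. Origin: centre of underside. Leave alone.
- smallcover: Bystander: grey cover of another, smaller box, 50 x 68 mm, 30 mm high. Origin: centre, at bench level. It does not fit here. Leave alone.
- counter: Bystander: aluminium hand tally counter, 55 x 45 x 38 mm. Origin: centre of underside. Leave alone.
Things that resemble listed ones, but are neither listed nor needed, are in the scene too. What is shaped like the cover but green or yellow is not meant.

How it is judged:
By the outcome, as a careful person would: the job done as asked, in the order asked, and still so for the second after the job is handed in, with the robot touching nothing.
It also fails if it takes over 72 s, if anything falls off the work surface, if the arm or the gripper's body presses on something with over 40 N, if the wrist force passes 120 N, or if a joint passes its speed limit or range.

## Working session

There is one attempt and no reset: what is moved stays moved. The work goes in short steps, Python scripts to look and compute and a tool call to move; the robot and the scene stay as the last step left them, time stands still between calls to the robot, and variables do not carry over. Pictures are saved under pics/ and viewed, at most 10 in all, crops included, and the job is handed in when it is done.

Besides the shell and the picture viewer there is one more tool, called after ">>>" in YAML: its name, and indented under it one key for each argument. servo_tool: Moves the arm, as the interface text tells. Its arguments: {"type":"object","properties":{"xyz":{"type":"array"},"rot":{"type":"array"},"claw":{"type":"array"}},"required":["xyz","rot","claw"]}

```bash
mkdir -p pics; ls; python3 - <<'E'
from station import *
import cv2,numpy as np
print(get_state(), tips_ahead)
ims=[]
for c in("top","scene"):
    d=capture(c); print(c,{k:(np.round(v,4).tolist() if k!="frame" else 0) for k,v in d.items()})
    ims.append(d["frame"])
    for n in("cover","tub","rib"):
        print(c,n,[(np.round(r["rect"]).tolist(),round(r["score"],2)) for r in spot_in(c,n)])
    cv2.imwrite(f"pics/{c}0.png",cv2.resize(d["frame"][:,:,::-1],(800,600)))
E
```

```text
pics
{'clock': 0.0, 'joints': array([ 7.27895802e+01,  1.72160238e+01,  8.71797768e+01,  3.55253486e-04,
        7.56720613e+01, -3.81602781e+00]), 'qvel': array([ 0.02870276, -0.03885805,  0.0275141 ,  0.00271955,  0.00262856,
        0.07870802]), 'joint_efforts': array([ 2.18268862e-03, -5.31809771e+01, -3.52741814e+01,  7.09030358e-02,
        2.42699473e-02, -6.88259024e-05]), 'eef_pos': array([0.12733821, 0.53480181, 0.22188641]), 'tcp_rot': array([-1.79932312e+02, -4.85974119e-03,  1.66605517e+02]), 'contact_force': array([-0.44720294,  0.9190108 ,  0.55894263]), 'moment': array([ 0.02994869,  0.02199788, -0.04223707]), 'finger_force': 0.0, 'grip_width': 0.09406599158932444} 0.017
top {'frame': 0, 'vfov': 42.8774, 'cx': 253.1515, 'cy': 195.8827, 'R': [[-0.0108, -0.9999, 0.005], [-0.9782, 0.0095, -0.2075], [0.2075, -0.0072, -0.9782]], 't': [0.0025, 0.5505, 1.6167]}
top cover [([164.0, 140.0, 199.0, 171.0], 0.91), ([180.0, 252.0, 223.0, 300.0], 0.79), ([168.0, 202.0, 213.0, 236.0], 0.58)]
top tub [([292.0, 177.0, 338.0, 216.0], 0.95)]
top rib [([158.0, 147.0, 200.0, 171.0], 0.95), ([177.0, 250.0, 223.0, 297.0], 0.81), ([167.0, 201.0, 216.0, 241.0], 0.56), ([221.0, 134.0, 244.0, 155.0], 0.24)]
scene {'frame': 0, 'vfov': 55.5118, 'cx': 257.7221, 'cy': 192.8269, 'R': [[-0.8353, 0.5497, -0.0033], [0.3034, 0.4559, -0.8367], [-0.4584, -0.6999, -0.5477]], 't': [0.454, -0.096, 1.3321]}
scene cover [([337.0, 203.0, 393.0, 230.0], 0.6), ([168.0, 207.0, 182.0, 233.0], 0.2)]
scene tub [([205.0, 158.0, 246.0, 192.0], 0.84)]
scene rib [([292.0, 222.0, 354.0, 268.0], 0.89), ([228.0, 265.0, 299.0, 330.0], 0.72), ([339.0, 204.0, 394.0, 233.0], 0.58)]
```

View pics/top0.png

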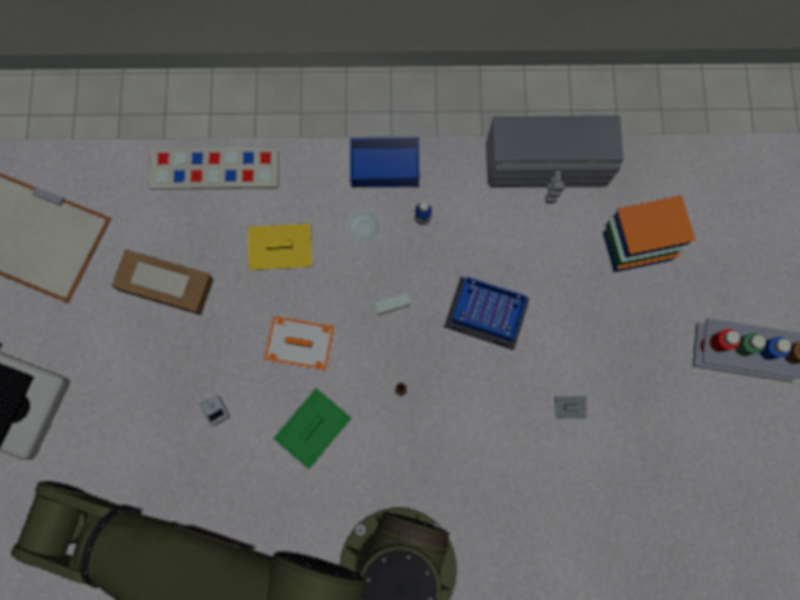

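View pics/scene0.png

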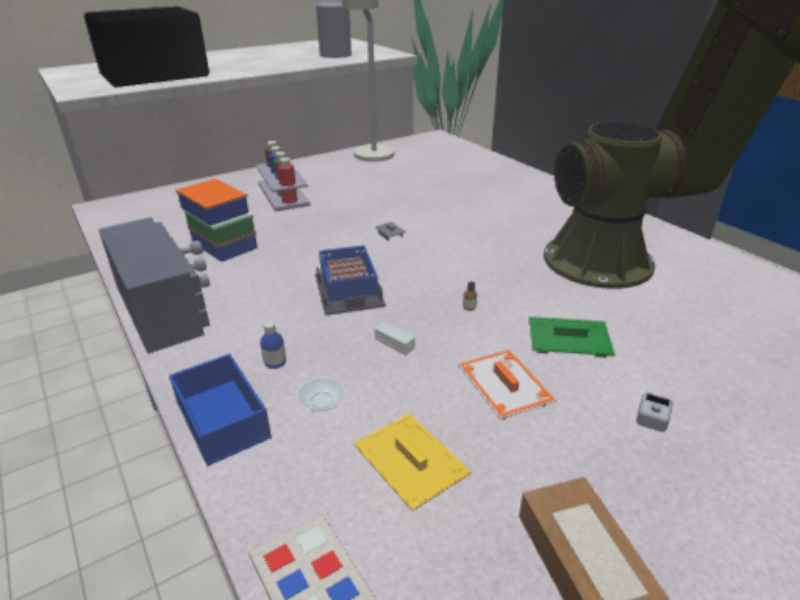

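Top view (800x600 px): the candidates for the cover are the clear one with the orange rim at (299,343), the green one at (312,428) and the yellow one at (280,247). I choose the orange-rimmed one. The box is the one in the dark cradle with slides at (487,312); the blue tray at (385,162) is a look-alike. Next I measure both and take one close crop.

```bash
cat > h.py <<'E'
from station import *
import cv2,numpy as np
from scipy.spatial.transform import Rotation as Ro
def ray(d,px,pose=None):
    px=np.atleast_2d(px).astype(float); f=d["frame"].shape[0]/2/np.tan(np.radians(d["vfov"]/2))
    u=(px-[d["cx"],d["cy"]])/f
    if "R" in d:
        v=np.c_[u,np.ones(len(u))]; R=np.array(d["R"]); return -R.T@d["t"], v@R
    r=np.linalg.norm(u,axis=1)+1e-9
    v=np.c_[u*(np.sin(r)/r)[:,None],np.cos(r)]
    H=np.array(d["hand_eye"]); p,rot=pose; Rt=Ro.from_euler("xyz",rot,degrees=True).as_matrix()
    return p+Rt@H[:3,3], v@(Rt@H[:3,:3]).T
def plane(d,px,z,pose=None):
    o,v=ray(d,px,pose); return o+v*((z-o[2])/v[:,2])[:,None]
def shoot(c):
    s=get_state(); d=capture(c); return d,(s["eef_pos"],s["tcp_rot"])
def orange(f):
    h=cv2.cvtColor(f,cv2.COLOR_RGB2HSV); return ((h[...,0]>4)&(h[...,0]<18)&(h[...,1]>110)&(h[...,2]>110))
def blue(f):
    h=cv2.cvtColor(f,cv2.COLOR_RGB2HSV); return ((h[...,0]>105)&(h[...,0]<130)&(h[...,1]>130)&(h[...,2]>50))
def rect(P):
    (c,s,a)=cv2.minAreaRect((P[:,:2]*1000).astype(np.float32))
    if s[0]>s[1]: a-=90   # long side along local y
    return np.round(c,1),np.round(s,1),round((a+90)%180-90,1)   # a = yaw with y along the long side
E
python3 - <<'E'
from h import *
d,p=shoot("top"); f=d["frame"]
m=np.zeros(f.shape[:2],bool); m[195:245,160:222]=1
yx=np.argwhere(m&orange(f))[:,::-1]; print("cover",len(yx),rect(plane(d,yx,.018)))
m[:]=0; m[210:228,178:206]=1
yx=np.argwhere(m&orange(f))[:,::-1]; print("rib",len(yx),rect(plane(d,yx,.034)))
m[:]=0; m[170:225,280:345]=1
yx=np.argwhere(m&blue(f))[:,::-1]; print("box",len(yx),rect(plane(d,yx,.068)))
cv2.imwrite("pics/crop.png",np.hstack([cv2.resize(f[195:245,160:222,::-1],(400,320)),cv2.resize(f[170:225,280:345,::-1],(400,320))]))
for n in("oil","stain","slidestack","dish","smallcover","counter"):
    r=spot_in("top",n)[:2]; print(n,[(np.round(plane(d,[(q["rect"][0]+q["rect"][2])/2,(q["rect"][1]+q["rect"][3])/2],.02)[0],3).tolist(),round(q["score"],2)) for q in r])
E
```

```text
cover 269 (array([479.5, 212.8]), array([137.9,  98.2]), -10.6)
rib 57 (array([478.2, 211.5]), array([56.9, 12.5]), -10.1)
box 857 (array([ 542.4, -207.2]), array([143.1, 101. ]), -19.1)
oil []
stain [([0.474, 0.209, 0.02], 0.62), ([0.777, -0.074, 0.02], 0.5)]
slidestack [([0.57, -0.006, 0.02], 0.54)]
dish [([0.748, 0.069, 0.02], 0.67)]
smallcover [([0.323, -0.375, 0.02], 0.71), ([0.332, 0.389, 0.02], 0.18)]
counter [([0.331, 0.393, 0.02], 0.73)]
```

View pics/crop.png

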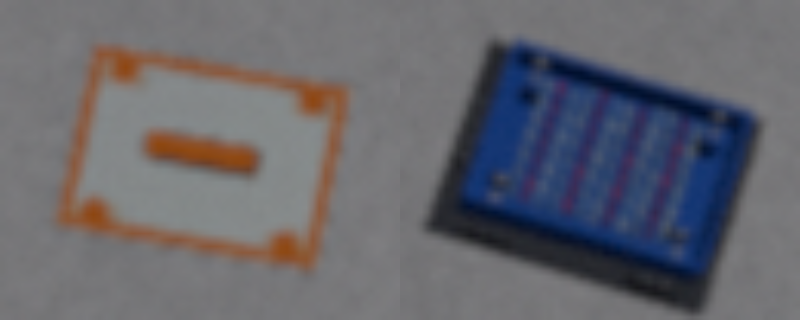

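Crop confirms: the clear orange-rimmed cover with rib (left), the box with slides in its dark cradle and four dark/silver catches (right). Cover at (479,212) mm, yaw -10.5°; box at (542,-207) mm, yaw -19°. Sizes match.

>>> servo_tool:
  xyz:
    - [-0.026, -0.0145, 0]
    - [-0.026, -0.0145, 0]
    - [-0.026, -0.0145, 0]
    - [-0.026, -0.0145, 0]
    - [-0.026, -0.0145, 0]
    - [-0.026, -0.0145, 0]
    - [-0.026, -0.0145, 0]
    - [-0.026, -0.0145, 0]
    - [-0.026, -0.0145, 0]
    - [-0.026, -0.0145, 0]
    - [-0.026, -0.0145, 0]
    - [-0.026, -0.0145, 0]
    - [-0.026, -0.0145, 0]
    - [-0.026, -0.0145, 0]
    - [-0.026, -0.0145, 0]
    - [-0.026, -0.0145, 0]
  rot:
    - [0, 0, 0]
    - [0, 0, 0]
    - [0, 0, 0]
    - [0, 0, 0]
    - [0, 0, 0]
    - [0, 0, 0]
    - [0, 0, 0]
    - [0, 0, 0]
    - [0, 0, 0]
    - [0, 0, 0]
    - [0, 0, 0]
    - [0, 0, 0]
    - [0, 0, 0]
    - [0, 0, 0]
    - [0, 0, 0]
    - [0, 0, 0]
  claw: [0, 0, 0, 0, 0, 0, 0, 0, 0, 0, 0, 0, 0, 0, 0, 0]

```text
clock: 2.08
eef_pos: [0.4793, 0.2117, 0.2226]
tcp_rot: [180.0, 0.0, 166.6]
contact_force: [0.4, 1.2, -0.0]
grip_width: 0.094
finger_force: 0.0
```

>>> servo_tool:
  xyz:
    - [0, 0, 0]
    - [0, 0, 0]
    - [0, 0, 0]
    - [0, 0, 0]
    - [0, 0, 0]
    - [0, 0, 0]
    - [0, 0, 0]
    - [0, 0, 0]
    - [0, 0, 0]
    - [0, 0, 0]
    - [0, 0, 0]
    - [0, 0, 0]
    - [0, 0, 0]
    - [0, 0, 0]
    - [0, 0, 0]
  rot:
    - [0, 0, 6.7]
    - [0, 0, 6.7]
    - [0, 0, 6.7]
    - [0, 0, 6.7]
    - [0, 0, 6.7]
    - [0, 0, 6.7]
    - [0, 0, 6.7]
    - [0, 0, 6.7]
    - [0, 0, 6.7]
    - [0, 0, 6.7]
    - [0, 0, 6.7]
    - [0, 0, 6.7]
    - [0, 0, 6.7]
    - [0, 0, 0]
    - [0, 0, 0]
  claw: [0, 0, 0, 0, 0, 0, 0, 0, 0, 0, 0, 0, 0, 0, 0]

```text
clock: 3.33
eef_pos: [0.4784, 0.213, 0.2225]
tcp_rot: [180.0, -0.0, 79.7]
contact_force: [1.2, 0.2, -0.8]
grip_width: 0.0943
finger_force: 0.0
```

```bash
python3 - <<'E'
from h import *
d,p=shoot("wrist"); f=d["frame"]; s=get_state(); print(p,s["joints"],s["clock"],s["contact_force"],np.round(d["hand_eye"],3).tolist(),d["vfov"])
cv2.imwrite("pics/w1.png",cv2.resize(f[:,:,::-1],(800,600)))
m=orange(f); n,l,st,c=cv2.connectedComponentsWithStats(m.astype(np.uint8))
for i in range(1,n):
    if st[i,4]>60:
        yx=np.argwhere(l==i)[:,::-1]; print(st[i],"z18",rect(plane(d,yx,.018,p)),"z38",rect(plane(d,yx,.038,p)))
E
```

```text
(array([0.47836307, 0.21296518, 0.22248197]), array([ 1.79996623e+02, -1.36905068e-03,  7.97186136e+01])) [ 1.99900376e+01  1.38156602e+01  9.14170172e+01 -1.64672007e-03
  7.47677345e+01  3.02419559e+01] 3.3833 [ 0.55418386 -0.63511593  0.56047338] [[0.0, -0.958, -0.285, 0.085], [1.0, 0.0, 0.0, -0.002], [-0.0, -0.285, 0.958, -0.162], [0.0, 0.0, 0.0, 1.0]] 65.70646984690485
[ 220  119   81  107 1741] z18 (array([479., 215.]), array([139.3,  99.1]), -10.7) z38 (array([479.7, 219.5]), array([131.7,  93.7]), -10.7)
[255 153  10  48 479] z18 (array([478.7, 211.4]), array([61.3, 11.6]), -10.3) z38 (array([479.4, 216. ]), array([57.9, 11. ]), -10.3)
```

View pics/w1.png

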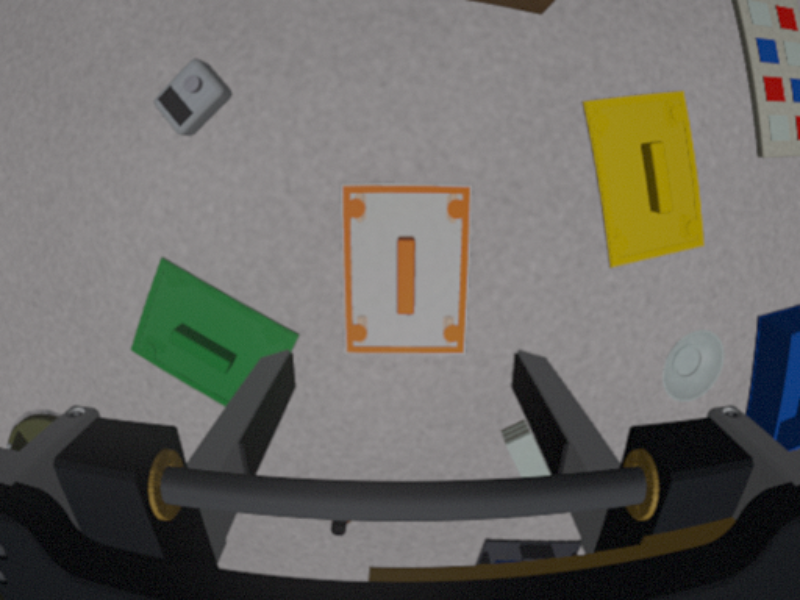

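The wrist view shows the orange-rimmed cover at (406,268), square to the jaws, with the rib at (405,275). Nothing stands in the way, so I go down.

>>> servo_tool:
  xyz:
    - [0.002, 0.0005, 0.025]
    - [0, 0, 0.025]
    - [0, 0, 0.025]
    - [0, 0, 0.025]
    - [0, 0, 0.025]
    - [0, 0, 0.025]
    - [0, 0, 0.01]
    - [0, 0, 0.01]
    - [0, 0, 0.008]
    - [0, 0, 0.005]
    - [0, 0, 0]
    - [0, 0, 0]
    - [0, 0, 0]
  rot:
    - [0, 0, 0]
    - [0, 0, 0]
    - [0, 0, 0]
    - [0, 0, 0]
    - [0, 0, 0]
    - [0, 0, 0]
    - [0, 0, 0]
    - [0, 0, 0]
    - [0, 0, 0]
    - [0, 0, 0]
    - [0, 0, 0]
    - [0, 0, 0]
    - [0, 0, 0]
  claw: [0, 0, 0, 0, 0, 0, 0, 0, 0, 0, 0, 0, 0]

```text
clock: 4.47
eef_pos: [0.4796, 0.215, 0.0403]
tcp_rot: [179.9, -0.0, 79.5]
contact_force: [0.5, 0.0, -0.4]
grip_width: 0.094
finger_force: 0.0
```

>>> servo_tool:
  xyz:
    - [0, 0, 0]
    - [0, 0, 0]
    - [0, 0, 0]
    - [0, 0, 0]
    - [0, 0, 0]
    - [0, 0, 0]
    - [0, 0, 0]
    - [0, 0, 0]
    - [0, 0, 0]
    - [0, 0, 0]
    - [0, 0, 0]
    - [0, 0, 0]
  rot:
    - [0, 0, 0]
    - [0, 0, 0]
    - [0, 0, 0]
    - [0, 0, 0]
    - [0, 0, 0]
    - [0, 0, 0]
    - [0, 0, 0]
    - [0, 0, 0]
    - [0, 0, 0]
    - [0, 0, 0]
    - [0, 0, 0]
    - [0, 0, 0]
  claw: [255, 255, 255, 255, 255, 255, 255, 255, 255, 255, 255, 255]

```text
clock: 5.47
eef_pos: [0.4792, 0.2148, 0.0395]
tcp_rot: [180.0, 0.0, 79.5]
contact_force: [0.5, -0.4, 0.1]
grip_width: 0.0174
finger_force: 0.0
```

>>> servo_tool:
  xyz:
    - [0, 0, 0]
    - [0, 0, 0]
    - [0, 0, 0]
    - [0, 0, 0]
    - [0, 0, 0]
    - [0, 0, -0.005]
    - [0, 0, -0.01]
    - [0, 0, -0.02]
    - [0, 0, -0.03]
    - [0, 0, -0.03]
    - [0, 0, -0.03]
    - [0, 0, -0.03]
    - [0, 0, -0.02]
    - [0, 0, -0.005]
    - [0, 0, 0]
  rot:
    - [0, 0, 0]
    - [0, 0, 0]
    - [0, 0, 0]
    - [0, 0, 0]
    - [0, 0, 0]
    - [0, 0, 0]
    - [0, 0, 0]
    - [0, 0, 0]
    - [0, 0, 0]
    - [0, 0, 0]
    - [0, 0, 0]
    - [0, 0, 0]
    - [0, 0, 0]
    - [0, 0, 0]
    - [0, 0, 0]
  claw: [255, 255, 255, 255, 255, 255, 255, 255, 255, 255, 255, 255, 255, 255, 255]

```text
clock: 6.72
eef_pos: [0.4795, 0.2149, 0.2209]
tcp_rot: [179.9, -0.1, 79.5]
contact_force: [0.1, 0.4, -1.7]
grip_width: 0.0137
finger_force: 30.0
```

Gripped (opening 13.7 mm). I carry it to a lookout beside the box.

>>> servo_tool:
  xyz:
    - [-0.015, 0.0033, -0.005]
    - [-0.0298, 0.0066, -0.01]
    - [-0.0298, 0.0066, -0.01]
    - [-0.0298, 0.0066, -0.01]
    - [-0.0298, 0.0066, -0.01]
    - [-0.0298, 0.0066, -0.01]
    - [-0.0298, 0.0066, -0.01]
    - [-0.0298, 0.0066, -0.01]
    - [-0.0298, 0.0066, -0.01]
    - [-0.0298, 0.0066, -0.01]
    - [-0.0298, 0.0066, -0.01]
    - [-0.0298, 0.0066, -0.01]
    - [-0.0298, 0.0066, -0.01]
    - [-0.0298, 0.0066, -0.01]
    - [-0.0298, 0.0066, -0.01]
    - [-0.0298, 0.0066, -0.01]
    - [-0.0298, 0.0066, -0.01]
    - [-0.0298, 0.0066, -0.01]
    - [-0.015, 0.0033, -0.005]
    - [0, 0, 0]
  rot:
    - [0, 0, 0]
    - [0, 0, 0]
    - [0, 0, 0]
    - [0, 0, 0]
    - [0, 0, 0]
    - [0, 0, 0]
    - [0, 0, 0]
    - [0, 0, 0]
    - [0, 0, 0]
    - [0, 0, 0]
    - [0, 0, 0]
    - [0, 0, 0]
    - [0, 0, 0]
    - [0, 0, 0]
    - [0, 0, 0]
    - [0, 0, 0]
    - [0, 0, 0]
    - [0, 0, 4.25]
    - [0, 0, 4.25]
    - [0, 0, 0]
  claw: [255, 255, 255, 255, 255, 255, 255, 255, 255, 255, 255, 255, 255, 255, 255, 255, 255, 255, 255, 255]

```text
clock: 8.38
eef_pos: [0.4967, -0.3374, 0.3975]
tcp_rot: [-179.8, -0.0, 70.6]
contact_force: [0.0, 1.2, -0.2]
grip_width: 0.0136
finger_force: 30.0
```

>>> servo_tool:
  xyz:
    - [0, 0, 0]
    - [0, 0, 0]
    - [0, 0, 0]
  rot:
    - [0, 0, 0]
    - [0, 0, 0]
    - [0, 0, 0]
  claw: [255, 255, 255]

```text
clock: 8.63
eef_pos: [0.4973, -0.3334, 0.3987]
tcp_rot: [-179.9, -0.0, 71.1]
contact_force: [-0.1, 0.5, -1.2]
grip_width: 0.014
finger_force: 30.0
```

```bash
python3 - <<'E'
from h import *
d,p=shoot("wrist"); f=d["frame"]; print(p,get_state()["joints"])
np.savez("w2.npz",frame=f,**{k:v for k,v in d.items() if k!="frame"},p0=p[0],p1=p[1])
cv2.imwrite("pics/w2.png",cv2.resize(f[:,:,::-1],(800,600)))
s,_=shoot("scene"); np.savez("s2.npz",**s)
m=orange(f); n,l,st,c=cv2.connectedComponentsWithStats(m.astype(np.uint8))
for i in range(1,n):
    if st[i,4]>60: print(st[i])
E
```

```text
(array([ 0.49734028, -0.33340229,  0.39874319]), array([-1.79942505e+02, -2.71887680e-02,  7.11370691e+01])) [-3.73442456e+01  2.06734763e+01  5.96883186e+01  2.43197642e-03
  9.96744178e+01 -1.84736014e+01]
[ 179  133  159  145 4248]
[ 247  203   23   86 1852]
[ 376  204   68   88 3545]
[354 215  27  54 208]
```

View pics/w2.png

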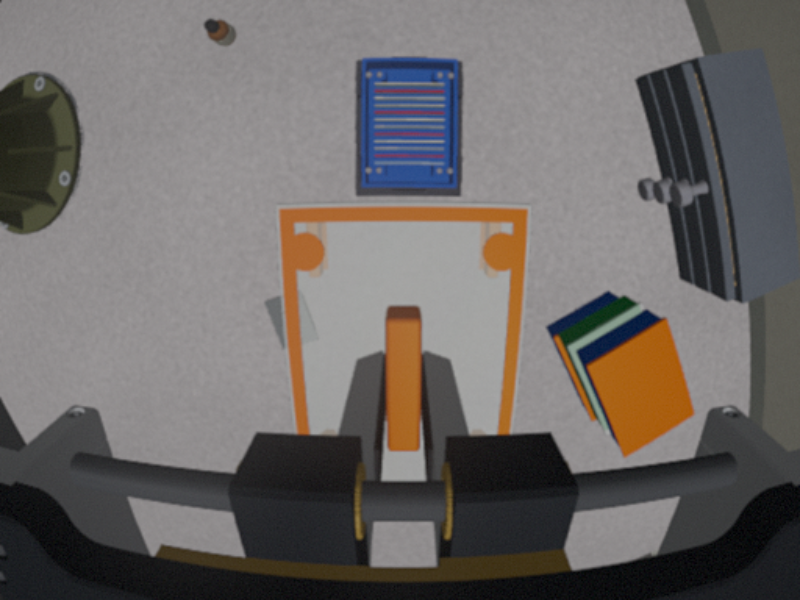

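Wrist view: box rim at (358–461, 60–190) px, fully visible and parallel to the held cover, whose far edge is at row 212. I fit the rim next.

```bash
python3 - <<'E'
from h import *
z=np.load("w2.npz"); d={k:z[k] for k in z.files}; p=(d["p0"],d["p1"]); f=d["frame"]
m=np.zeros(f.shape[:2],bool); m[30:128,222:302]=1
yx=np.argwhere(m&blue(f))[:,::-1]; print("box wrist",rect(plane(d,yx,.068,p)))
# rectify planes z=.068 around (542,-207) yaw -19 at 0.5mm; also top & scene views
def warp(d,zz,c,yaw,w,h,pose=None):
    # inverse map via projection
    a=np.radians(yaw); g=np.mgrid[-h:h:.5,-w:w:.5]/1000; lx=g[1];ly=-g[0]
    X=np.stack([c[0]+lx*np.cos(a)-ly*np.sin(a),c[1]+lx*np.sin(a)+ly*np.cos(a),np.full_like(lx,zz)],-1)
    fl=192/np.tan(np.radians(float(d["vfov"])/2))
    if "R" in d: C=X@np.array(d["R"]).T+d["t"]; u=C[...,:2]/C[...,2:]
    else:
        H=np.array(d["hand_eye"]);Rt=Ro.from_euler("xyz",pose[1],degrees=True).as_matrix()
        T=(X-pose[0])@Rt; C=(T-H[:3,3])@H[:3,:3]; n=np.linalg.norm(C[...,:2],axis=-1)+1e-9
        u=C[...,:2]/n[...,None]*np.arctan2(n,C[...,2])[...,None]
    uv=(u*fl+[float(d["cx"]),float(d["cy"])]).astype(np.float32)
    return cv2.remap(d["frame"],uv[...,0],uv[...,1],cv2.INTER_CUBIC)
zs=np.load("s2.npz"); s={k:zs[k] for k in zs.files}
A=warp(d,.068,(.542,-.207),-19,65,85,p); B=warp(s,.068,(.542,-.207),-19,65,85)
zt=p[0][2]-.0255+.004
R=warp(d,zt,p[0][:2],p[1][2]-90,65,85,p)
def grid(I):
    I=I[:,:,::-1].copy()
    for x in (-50,50,): cv2.line(I,((65+x)*2,0),((65+x)*2,339),(0,255,255),1)
    for y in (-70,70): cv2.line(I,(0,(85+y)*2),(259,(85+y)*2),(0,255,255),1)
    return I
def grid2(I):
    I=I[:,:,::-1].copy()
    for x in (-52,52,): cv2.line(I,((65+x)*2,0),((65+x)*2,339),(255,255,0),1)
    cv2.line(I,(0,(85-72)*2),(259,(85-72)*2),(255,255,0),1)
    return I
V=np.hstack([grid(A),grid(B),grid2(R)]); cv2.imwrite("pics/rect.png",V); print(V.shape)
E
```

```text
box wrist (array([ 544.8, -206.2]), array([138.3, 100.1]), -18.7)
(340, 780, 3)
```

View pics/rect.png

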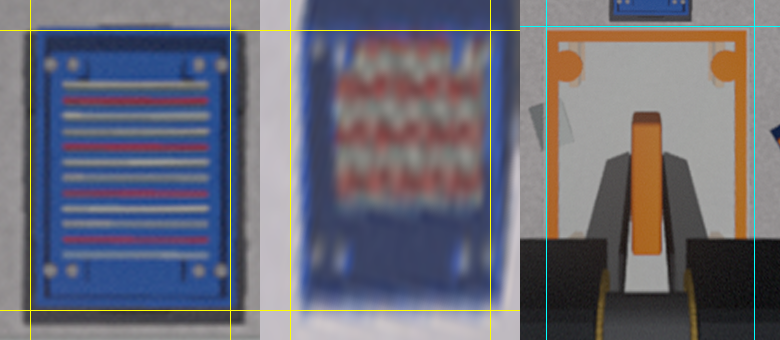

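```bash
python3 - <<'E'
from h import *
from scipy.optimize import minimize
z=np.load("w2.npz"); d={k:z[k] for k in z.files}; p=(d["p0"],d["p1"])
def proj(d,X,pose=None):
    fl=192/np.tan(np.radians(float(d["vfov"])/2))
    if "R" in d: C=X@np.array(d["R"]).T+d["t"]; u=C[...,:2]/C[...,2:]
    else:
        H=np.array(d["hand_eye"]);Rt=Ro.from_euler("xyz",pose[1],degrees=True).as_matrix()
        C=((X-pose[0])@Rt-H[:3,3])@H[:3,:3]; n=np.linalg.norm(C[...,:2],axis=-1)+1e-9
        u=C[...,:2]/n[...,None]*np.arctan2(n,C[...,2])[...,None]
    return (u*fl+[float(d["cx"]),float(d["cy"])]).astype(np.float32)
def edges(d,c,yaw,z,hx,hy,val,pose=None,sides="lrtb",span=.8,fr=None):
    # position of steepest change of val across each side, in mm from nominal (outward +)
    a=np.radians(yaw); R=np.array([[np.cos(a),-np.sin(a)],[np.sin(a),np.cos(a)]]); im=val(d["frame"]).astype(np.float32)
    o={}
    for s in sides:
        t=np.linspace(-span,span,60); e=np.arange(-9,9.01,.25)/1000
        T,E=np.meshgrid(t,e,indexing="ij"); n={"l":(-1,0),"r":(1,0),"t":(0,1),"b":(0,-1)}[s]
        if n[0]: L=np.stack([n[0]*(hx+E),T*hy],-1)
        else: L=np.stack([T*hx,n[1]*(hy+E)],-1)
        if fr: L=L[(t>fr[0])&(t<fr[1])] if s in "lr" else L
        W=np.concatenate([L@R.T+c,np.full(L.shape[:-1]+(1,),z)],-1)
        uv=proj(d,W,pose); v=cv2.remap(im,uv[...,0],uv[...,1],cv2.INTER_CUBIC).mean(0)
        v=cv2.GaussianBlur(v[None],(0,0),3)[0]; g=-np.diff(v); o[s]=(round(float(e[np.argmax(g)]*1000+.125),2),round(float(g.max()),1))
    return o
sat=lambda f:f[...,2].astype(float)-f[...,0]      # blue minus red
osat=lambda f:f[...,0].astype(float)-f[...,2]
B=(np.array([.542,-.207]),-19,.068,.050,.070)
print("wrist box",edges(d,*B,sat,p))
print("wrist cover",edges(d,p[0][:2],p[1][2]-90,p[0][2]-.0215,.050,.070,osat,p,"lrt",fr=(.1,.9)))
print("wrist rib z+24",edges(d,p[0][:2],p[1][2]-90,p[0][2]-.0015,.007,.03,osat,p,"lr",span=.4))
f=cv2.resize(cv2.imread("pics/top0.png"),(512,384),interpolation=cv2.INTER_AREA)[:,:,::-1]
t=capture("top"); t["frame"]=f
print("top box",edges(t,*B,sat)); print("top cover",edges(t,np.array([.4793,.215]),-10.6,.018,.05,.07,osat))
s=capture("scene"); print("scene box",edges(s,*B,sat))
s["frame"]=cv2.resize(cv2.imread("pics/scene0.png"),(512,384),interpolation=cv2.INTER_AREA)[:,:,::-1]
print("scene cover",edges(s,np.array([.4793,.215]),-10.6,.018,.05,.07,osat))
E
```

```text
wrist box {'l': (-2.38, 6.5), 'r': (2.88, 7.1), 't': (1.62, 7.8), 'b': (-1.62, 7.2)}
wrist cover {'l': (1.88, 14.4), 'r': (-2.12, 15.1), 't': (0.12, 14.3)}
wrist rib z+24 {'l': (1.62, 13.3), 'r': (-1.88, 13.9)}
top box {'l': (-0.88, 1.6), 'r': (4.62, 1.6), 't': (0.38, 2.7), 'b': (1.38, 2.5)}
top cover {'l': (0.38, 2.8), 'r': (1.38, 2.8), 't': (-1.62, 2.7), 'b': (3.38, 2.8)}
scene box {'l': (-4.88, 4.9), 'r': (5.88, 4.2), 't': (6.62, 0.5), 'b': (1.62, 1.2)}
scene cover {'l': (-0.12, 5.9), 'r': (0.88, 6.3), 't': (-1.62, 5.9), 'b': (2.88, 4.2)}
```

Wrist, top and scene agree on the relative offsets: the TCP belongs at about (546.3, -206.7) mm over the box, yaw 71. I move above it.

>>> servo_tool:
  xyz:
    - [0.0226, 0.0009, 0.01]
    - [0.0226, 0.0009, 0.02]
    - [0.0226, 0.0009, 0.03]
    - [0.0226, 0.0009, 0.03]
    - [0.0226, 0.0009, 0.03]
    - [0.0226, 0.0009, 0.03]
    - [0, 0, 0.03]
    - [0, 0, 0.03]
    - [0, 0, 0.02]
    - [0, 0, 0.01]
    - [0, 0, 0]
    - [0, 0, 0]
    - [0, 0, 0]
    - [0, 0, 0]
  rot:
    - [0, 0, 0]
    - [0, 0, 0]
    - [0, 0, 0]
    - [0, 0, 0]
    - [0, 0, 0]
    - [0, 0, 0]
    - [0, 0, 0]
    - [0, 0, 0]
    - [0, 0, 0]
    - [0, 0, 0]
    - [0, 0, 0]
    - [0, 0, 0]
    - [0, 0, 0]
    - [0, 0, 0]
  claw: [255, 255, 255, 255, 255, 255, 255, 255, 255, 255, 255, 255, 255, 255]

```text
clock: 10.0
eef_pos: [0.5469, -0.2083, 0.1611]
tcp_rot: [179.9, 0.0, 71.0]
contact_force: [0.6, -0.5, -1.0]
grip_width: 0.0133
finger_force: 30.0
```

```bash
python3 - <<'E'
from h import *
for i in range(3):
    s=get_state(); print(s["eef_pos"],s["tcp_rot"],s["contact_force"],s["clock"]); capture("scene")
E
```

```text
[ 0.5469336  -0.20826099  0.16108047] [1.79855618e+02 1.43624337e-02 7.10024672e+01] [ 0.61747717 -0.51325149 -1.02640242] 10.0
[ 0.54682385 -0.20818559  0.16080593] [1.79879459e+02 1.13674331e-02 7.10033238e+01] [ 0.44223725 -0.16791073 -0.99192426] 10.05
[ 0.54672032 -0.20814573  0.16054776] [1.79901526e+02 1.00282144e-02 7.10039131e+01] [-0.14427699 -0.13634221 -1.1020533 ] 10.1
```

>>> servo_tool:
  xyz:
    - [0.0012, -0.0008, 0.01]
    - [0, 0, 0.015]
    - [0, 0, 0.012]
    - [0, 0, 0.006]
    - [0, 0, 0.003]
    - [0, 0, 0.002]
    - [0, 0, 0]
    - [0, 0, 0]
    - [0, 0, 0]
    - [0, 0, 0]
  rot:
    - [0, 0, 0]
    - [0, 0, 0]
    - [0, 0, 0]
    - [0, 0, 0]
    - [0, 0, 0]
    - [0, 0, 0]
    - [0, 0, 0]
    - [0, 0, 0]
    - [0, 0, 0]
    - [0, 0, 0]
  claw: [255, 255, 255, 255, 255, 255, 255, 255, 255, 255]

```text
clock: 10.98
eef_pos: [0.5462, -0.2067, 0.1119]
tcp_rot: [180.0, 0.0, 71.0]
contact_force: [0.1, -0.3, -1.0]
grip_width: 0.0136
finger_force: 30.0
```

```bash
python3 - <<'E'
from h import *
d,p=shoot("wrist"); s,_=shoot("scene"); print(p, get_state()["contact_force"])
a=cv2.resize(d["frame"][110:330,150:370,::-1],(400,400),interpolation=cv2.INTER_CUBIC); b=cv2.resize(s["frame"][135:215,185:265,::-1],(400,400),interpolation=cv2.INTER_CUBIC)
cv2.imwrite("pics/hov.png",np.hstack([a,b]))
E
```

```text
(array([ 0.54619706, -0.20665089,  0.11190502]), array([1.79956388e+02, 3.46421780e-03, 7.10047787e+01])) [ 0.39729826 -0.17054272 -1.28718767]
```

View pics/hov.png

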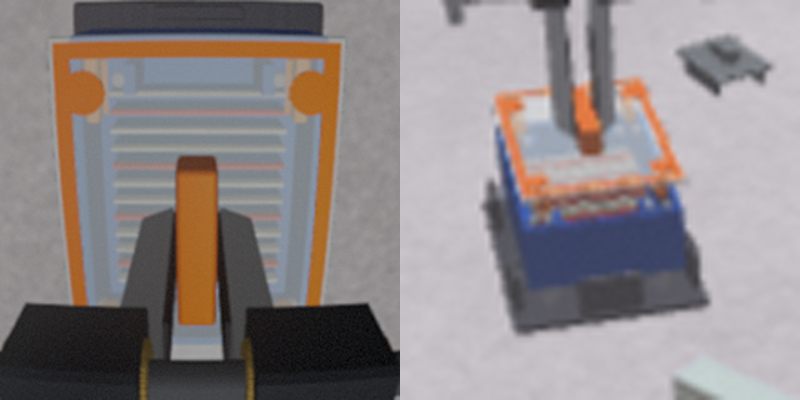

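Left: through the clear plate the slides (110–287 px), the cradle (74–323) and the cover (52–342) are all centred near 198. Right: the cover hovers squarely over the rim. I lower it gently.

>>> servo_tool:
  xyz:
    - [0, 0, 0.002]
    - [0, 0, 0.002]
    - [0, 0, 0.002]
    - [0, 0, 0.0015]
    - [0, 0, 0]
    - [0, 0, 0]
    - [0, 0, 0]
  rot:
    - [0, 0, 0]
    - [0, 0, 0]
    - [0, 0, 0]
    - [0, 0, 0]
    - [0, 0, 0]
    - [0, 0, 0]
    - [0, 0, 0]
  claw: [255, 255, 255, 255, 255, 255, 255]

```text
clock: 11.67
eef_pos: [0.546, -0.2066, 0.104]
tcp_rot: [180.0, 0.0, 71.0]
contact_force: [-0.5, -0.5, -0.3]
grip_width: 0.0133
finger_force: 30.0
```

>>> servo_tool:
  xyz:
    - [0, 0, 0.001]
    - [0, 0, 0.0007]
    - [0, 0, 0]
    - [0, 0, 0]
    - [0, 0, 0]
  rot:
    - [0, 0, 0]
    - [0, 0, 0]
    - [0, 0, 0]
    - [0, 0, 0]
    - [0, 0, 0]
  claw: [255, 255, 255, 255, 255]

```text
clock: 12.08
eef_pos: [0.5461, -0.2066, 0.1024]
tcp_rot: [180.0, 0.0, 71.0]
contact_force: [1.0, -0.2, 0.2]
grip_width: 0.0138
finger_force: 30.0
```

>>> servo_tool:
  xyz:
    - [0, 0, 0.001]
    - [0, 0, 0]
    - [0, 0, 0]
    - [0, 0, 0]
  rot:
    - [0, 0, 0]
    - [0, 0, 0]
    - [0, 0, 0]
    - [0, 0, 0]
  claw: [255, 255, 255, 255]

```text
clock: 12.42
eef_pos: [0.5462, -0.2067, 0.1014]
tcp_rot: [180.0, 0.0, 71.0]
contact_force: [2.9, -1.6, 1.5]
grip_width: 0.0136
finger_force: 30.0
```

>>> servo_tool:
  xyz:
    - [0, 0, 0]
    - [0, 0, 0]
    - [0, 0, 0]
    - [0, 0, 0]
    - [0, 0, 0]
    - [0, 0, 0]
    - [0, 0, -0.005]
    - [0, 0, -0.01]
    - [0, 0, -0.015]
    - [0, 0, -0.01]
    - [0, 0, -0.01]
    - [0, 0, 0]
    - [0, 0, 0]
  rot:
    - [0, 0, 0]
    - [0, 0, 0]
    - [0, 0, 0]
    - [0, 0, 0]
    - [0, 0, 0]
    - [0, 0, 0]
    - [0, 0, 0]
    - [0, 0, 0]
    - [0, 0, 0]
    - [0, 0, 0]
    - [0, 0, 0]
    - [0, 0, 0]
    - [0, 0, 0]
  claw: [180, 180, 180, 180, 180, 180, 180, 180, 180, 180, 255, 255, 255]

```text
clock: 13.5
eef_pos: [0.5461, -0.2066, 0.1517]
tcp_rot: [179.9, 0.0, 71.0]
contact_force: [0.6, -0.8, -1.0]
grip_width: 0.0109
finger_force: 0.0
```

```bash
python3 - <<'E'
from h import *
d,p=shoot("wrist"); s,_=shoot("scene"); print(p, get_state()["contact_force"])
a=cv2.resize(d["frame"][130:350,150:370,::-1],(400,400),interpolation=cv2.INTER_CUBIC); b=cv2.resize(s["frame"][135:215,185:265,::-1],(400,400),interpolation=cv2.INTER_CUBIC)
cv2.imwrite("pics/rest.png",np.hstack([a,b]))
E
```

```text
(array([ 0.54613055, -0.20662745,  0.15173528]), array([1.79943560e+02, 7.61003774e-03, 7.10069991e+01])) [-0.26715441  0.40591283  0.29279572]
```

View pics/rest.png

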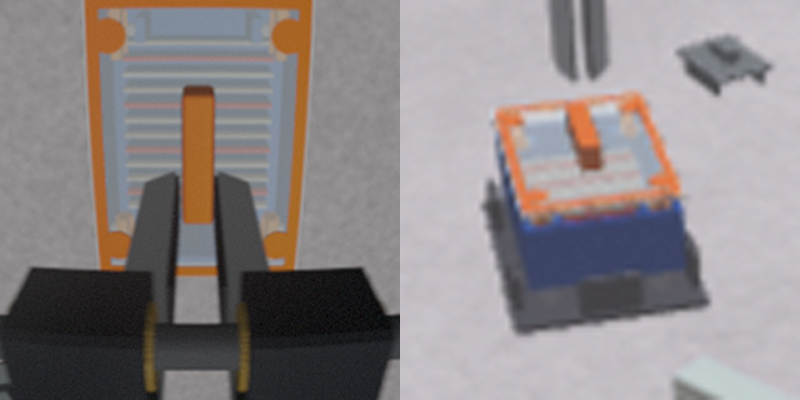

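The cover rests level on the catches: left view shows the rim symmetric with its spots at (100,35), (287,35), (112,243) and (285,243), and the right view shows an even gap. Now I press corner0.

>>> servo_tool:
  xyz:
    - [0.0128, 0.01, 0]
    - [0.0128, 0.01, 0]
    - [0.0128, 0.01, 0]
    - [0.0128, 0.01, 0]
    - [0, 0, 0.01]
    - [0, 0, 0.015]
    - [0, 0, 0.012]
    - [0, 0, 0.008]
    - [0, 0, 0.005]
    - [0, 0, 0]
    - [0, 0, 0]
    - [0, 0, 0]
  rot:
    - [0, 0, 0]
    - [0, 0, 0]
    - [0, 0, 0]
    - [0, 0, 0]
    - [0, 0, 0]
    - [0, 0, 0]
    - [0, 0, 0]
    - [0, 0, 0]
    - [0, 0, 0]
    - [0, 0, 0]
    - [0, 0, 0]
    - [0, 0, 0]
  claw: [255, 255, 255, 255, 255, 255, 255, 255, 255, 255, 255, 255]

```text
clock: 14.6
eef_pos: [0.6007, -0.1714, 0.102]
tcp_rot: [179.9, 0.0, 71.0]
contact_force: [-0.1, 0.4, 0.0]
grip_width: 0.0001
finger_force: 0.0
```

>>> servo_tool:
  xyz:
    - [0, 0, 0.001]
    - [0, 0, 0.001]
    - [0, 0, 0.001]
    - [0, 0, 0.001]
    - [0, 0, 0.001]
    - [0, 0, 0.001]
    - [0, 0, 0.001]
    - [0, 0, 0.001]
    - [0, 0, 0]
    - [0, 0, 0]
  rot:
    - [0, 0, 0]
    - [0, 0, 0]
    - [0, 0, 0]
    - [0, 0, 0]
    - [0, 0, 0]
    - [0, 0, 0]
    - [0, 0, 0]
    - [0, 0, 0]
    - [0, 0, 0]
    - [0, 0, 0]
  claw: [255, 255, 255, 255, 255, 255, 255, 255, 255, 255]

```text
clock: 15.43
eef_pos: [0.6007, -0.1712, 0.0936]
tcp_rot: [180.0, -0.0, 71.0]
contact_force: [-1.5, 1.2, 5.0]
grip_width: 0.0005
finger_force: 2.5
```

>>> servo_tool:
  xyz:
    - [0, 0, 0.001]
    - [0, 0, 0.001]
    - [0, 0, 0.001]
    - [0, 0, 0.001]
    - [0, 0, 0]
  rot:
    - [0, 0, 0]
    - [0, 0, 0]
    - [0, 0, 0]
    - [0, 0, 0]
    - [0, 0, 0]
  claw: [255, 255, 255, 255, 255]

```text
clock: 15.85
eef_pos: [0.601, -0.1712, 0.0901]
tcp_rot: [179.9, -0.0, 71.0]
contact_force: [-1.1, 1.5, 9.4]
grip_width: 0.0005
finger_force: 4.9
```

>>> servo_tool:
  xyz:
    - [0, 0, 0.001]
    - [0, 0, 0.001]
    - [0, 0, 0.001]
    - [0, 0, 0]
    - [0, 0, 0]
  rot:
    - [0, 0, 0]
    - [0, 0, 0]
    - [0, 0, 0]
    - [0, 0, 0]
    - [0, 0, 0]
  claw: [255, 255, 255, 255, 255]

```text
clock: 16.27
eef_pos: [0.6011, -0.1714, 0.0871]
tcp_rot: [179.9, 0.0, 71.0]
contact_force: [0.8, 0.4, 6.3]
grip_width: 0.0001
finger_force: 3.4
```

>>> servo_tool:
  xyz:
    - [0, 0, 0.001]
    - [0, 0, 0.001]
    - [0, 0, 0]
    - [0, 0, 0]
  rot:
    - [0, 0, 0]
    - [0, 0, 0]
    - [0, 0, 0]
    - [0, 0, 0]
  claw: [255, 255, 255, 255]

```text
clock: 16.6
eef_pos: [0.6011, -0.1714, 0.0853]
tcp_rot: [179.9, 0.0, 71.0]
contact_force: [-0.9, 0.6, 10.5]
grip_width: 0.0004
finger_force: 4.9
```

>>> servo_tool:
  xyz:
    - [0, 0, 0.001]
    - [0, 0, 0.001]
    - [0, 0, 0.001]
    - [0, 0, 0]
    - [0, 0, 0]
  rot:
    - [0, 0, 0]
    - [0, 0, 0]
    - [0, 0, 0]
    - [0, 0, 0]
    - [0, 0, 0]
  claw: [255, 255, 255, 255, 255]

```text
clock: 17.02
eef_pos: [0.6012, -0.1714, 0.0829]
tcp_rot: [179.9, 0.0, 71.0]
contact_force: [-3.0, 1.7, 14.7]
grip_width: 0.0008
finger_force: 7.1
```

Corner0 clicked at about 12 N and is rigid now (2 N/mm, springs only). Next is corner1.

>>> servo_tool:
  xyz:
    - [0, 0, -0.01]
    - [0, 0, -0.02]
    - [0, 0, -0.004]
    - [-0.02, 0, 0]
    - [-0.032, 0, 0]
    - [-0.032, 0, 0]
    - [-0.02, 0, 0.008]
    - [0, 0, 0.008]
    - [0, 0, 0]
    - [0, 0, 0]
  rot:
    - [0, 0, 0]
    - [0, 0, 0]
    - [0, 0, 0]
    - [0, 0, 0]
    - [0, 0, 0]
    - [0, 0, 0]
    - [0, 0, 0]
    - [0, 0, 0]
    - [0, 0, 0]
    - [0, 0, 0]
  claw: [255, 255, 255, 255, 255, 255, 255, 255, 255, 255]

```text
clock: 17.85
eef_pos: [0.5666, -0.2687, 0.0985]
tcp_rot: [-179.9, -0.0, 71.0]
contact_force: [0.3, -0.1, 1.5]
grip_width: 0.0004
finger_force: 0.0
```

>>> servo_tool:
  xyz:
    - [0, 0, 0.001]
    - [0, 0, 0.001]
    - [0, 0, 0.001]
    - [0, 0, 0.001]
    - [0, 0, 0.001]
    - [0, 0, 0.001]
    - [0, 0, 0]
    - [0, 0, 0]
  rot:
    - [0, 0, 0]
    - [0, 0, 0]
    - [0, 0, 0]
    - [0, 0, 0]
    - [0, 0, 0]
    - [0, 0, 0]
    - [0, 0, 0]
    - [0, 0, 0]
  claw: [255, 255, 255, 255, 255, 255, 255, 255]

```text
clock: 18.52
eef_pos: [0.567, -0.2693, 0.0936]
tcp_rot: [180.0, -0.0, 71.0]
contact_force: [0.4, 4.4, 4.5]
grip_width: 0.0005
finger_force: 2.6
```

>>> servo_tool:
  xyz:
    - [0, 0, 0.001]
    - [0, 0, 0.001]
    - [0, 0, 0.001]
    - [0, 0, 0.001]
    - [0, 0, 0]
  rot:
    - [0, 0, 0]
    - [0, 0, 0]
    - [0, 0, 0]
    - [0, 0, 0]
    - [0, 0, 0]
  claw: [255, 255, 255, 255, 255]

```text
clock: 18.93
eef_pos: [0.5672, -0.2695, 0.0901]
tcp_rot: [179.9, -0.0, 71.0]
contact_force: [0.2, 4.6, 8.9]
grip_width: 0.0005
finger_force: 4.6
```

>>> servo_tool:
  xyz:
    - [0, 0, 0.001]
    - [0, 0, 0.001]
    - [0, 0, 0.001]
    - [0, 0, 0]
    - [0, 0, 0]
  rot:
    - [0, 0, 0]
    - [0, 0, 0]
    - [0, 0, 0]
    - [0, 0, 0]
    - [0, 0, 0]
  claw: [255, 255, 255, 255, 255]

```text
clock: 19.35
eef_pos: [0.567, -0.2697, 0.0867]
tcp_rot: [179.9, 0.0, 71.0]
contact_force: [1.7, 1.6, 6.3]
grip_width: 0.0006
finger_force: 3.0
```

>>> servo_tool:
  xyz:
    - [0, 0, 0.001]
    - [0, 0, 0.001]
    - [0, 0, 0]
    - [0, 0, 0]
  rot:
    - [0, 0, 0]
    - [0, 0, 0]
    - [0, 0, 0]
    - [0, 0, 0]
  claw: [255, 255, 255, 255]

```text
clock: 19.68
eef_pos: [0.567, -0.2697, 0.085]
tcp_rot: [179.9, 0.0, 71.0]
contact_force: [-0.0, 2.3, 10.1]
grip_width: 0.0003
finger_force: 4.5
```

Corner1 clicked at the same level (about 0.090). Next is corner2.

>>> servo_tool:
  xyz:
    - [0, 0, -0.01]
    - [0, 0, -0.02]
    - [0, 0, -0.002]
    - [0, -0.02, 0]
    - [0, -0.03, 0]
    - [0, -0.03, 0]
    - [0, 0, 0.008]
    - [0, 0, 0.006]
    - [0, 0, 0]
    - [0, 0, 0]
  rot:
    - [0, 0, 0]
    - [0, 0, 0]
    - [0, 0, 0]
    - [0, 0, 0]
    - [0, 0, 0]
    - [0, 0, 0]
    - [0, 0, 0]
    - [0, 0, 0]
    - [0, 0, 0]
    - [0, 0, 0]
  claw: [255, 255, 255, 255, 255, 255, 255, 255, 255, 255]

```text
clock: 20.52
eef_pos: [0.4915, -0.2437, 0.1018]
tcp_rot: [-180.0, 0.0, 71.0]
contact_force: [-0.4, -0.4, -0.2]
grip_width: 0.0002
finger_force: 0.0
```

>>> servo_tool:
  xyz:
    - [0, 0, 0.001]
    - [0, 0, 0.001]
    - [0, 0, 0.001]
    - [0, 0, 0.001]
    - [0, 0, 0.001]
    - [0, 0, 0.001]
    - [0, 0, 0]
    - [0, 0, 0]
  rot:
    - [0, 0, 0]
    - [0, 0, 0]
    - [0, 0, 0]
    - [0, 0, 0]
    - [0, 0, 0]
    - [0, 0, 0]
    - [0, 0, 0]
    - [0, 0, 0]
  claw: [255, 255, 255, 255, 255, 255, 255, 255]

```text
clock: 21.18
eef_pos: [0.4911, -0.2435, 0.0963]
tcp_rot: [180.0, 0.0, 71.0]
contact_force: [-0.1, 0.4, 0.4]
grip_width: 0.0002
finger_force: 0.5
```

>>> servo_tool:
  xyz:
    - [0, 0, 0.001]
    - [0, 0, 0.001]
    - [0, 0, 0.001]
    - [0, 0, 0.001]
    - [0, 0, 0]
  rot:
    - [0, 0, 0]
    - [0, 0, 0]
    - [0, 0, 0]
    - [0, 0, 0]
    - [0, 0, 0]
  claw: [255, 255, 255, 255, 255]

```text
clock: 21.6
eef_pos: [0.4911, -0.2435, 0.0926]
tcp_rot: [180.0, 0.0, 71.0]
contact_force: [-2.3, 1.2, 7.3]
grip_width: 0.0002
finger_force: 3.8
```

>>> servo_tool:
  xyz:
    - [0, 0, 0.001]
    - [0, 0, 0.001]
    - [0, 0, 0.001]
    - [0, 0, 0]
    - [0, 0, 0]
  rot:
    - [0, 0, 0]
    - [0, 0, 0]
    - [0, 0, 0]
    - [0, 0, 0]
    - [0, 0, 0]
  claw: [255, 255, 255, 255, 255]

```text
clock: 22.02
eef_pos: [0.4911, -0.2436, 0.0901]
tcp_rot: [180.0, 0.0, 71.0]
contact_force: [-4.3, 1.8, 12.3]
grip_width: 0.0006
finger_force: 5.8
```

>>> servo_tool:
  xyz:
    - [0, 0, 0.001]
    - [0, 0, 0.001]
    - [0, 0, 0.001]
    - [0, 0, 0]
    - [0, 0, 0]
  rot:
    - [0, 0, 0]
    - [0, 0, 0]
    - [0, 0, 0]
    - [0, 0, 0]
    - [0, 0, 0]
  claw: [255, 255, 255, 255, 255]

```text
clock: 22.43
eef_pos: [0.4911, -0.2436, 0.0874]
tcp_rot: [180.0, 0.0, 71.0]
contact_force: [-6.7, 3.0, 15.7]
grip_width: 0.0005
finger_force: 7.8
```

>>> servo_tool:
  xyz:
    - [0, 0, 0.001]
    - [0, 0, 0.001]
    - [0, 0, 0]
    - [0, 0, 0]
  rot:
    - [0, 0, 0]
    - [0, 0, 0]
    - [0, 0, 0]
    - [0, 0, 0]
  claw: [255, 255, 255, 255]

```text
clock: 22.77
eef_pos: [0.491, -0.2437, 0.0855]
tcp_rot: [180.0, 0.0, 71.0]
contact_force: [-7.6, 3.3, 18.0]
grip_width: 0.0005
finger_force: 8.7
```

>>> servo_tool:
  xyz:
    - [0, 0, 0.001]
    - [0, 0, 0.0005]
    - [0, 0, 0]
    - [0, 0, 0]
  rot:
    - [0, 0, 0]
    - [0, 0, 0]
    - [0, 0, 0]
    - [0, 0, 0]
  claw: [255, 255, 255, 255]

```text
clock: 23.1
eef_pos: [0.4911, -0.2437, 0.0835]
tcp_rot: [180.0, 0.0, 71.0]
contact_force: [-3.7, 0.7, 10.8]
grip_width: 0.0005
finger_force: 5.2
```

Corner2 clicked at about 19 N. I check that it is rigid, then go on to corner3.

>>> servo_tool:
  xyz:
    - [0, 0, 0.001]
    - [0, 0, 0.001]
    - [0, 0, 0]
    - [0, 0, 0]
  rot:
    - [0, 0, 0]
    - [0, 0, 0]
    - [0, 0, 0]
    - [0, 0, 0]
  claw: [255, 255, 255, 255]

```text
clock: 23.43
eef_pos: [0.4911, -0.2437, 0.0817]
tcp_rot: [180.0, 0.0, 71.0]
contact_force: [-5.8, 1.7, 13.6]
grip_width: 0.0006
finger_force: 7.0
```

>>> servo_tool:
  xyz:
    - [0, 0, -0.01]
    - [0, 0, -0.02]
    - [0, 0, -0.006]
    - [0.02, 0, 0]
    - [0.032, 0, 0]
    - [0.032, 0, 0]
    - [0.02, 0, 0]
    - [0, 0, 0.008]
    - [0, 0, 0.008]
    - [0, 0, 0]
    - [0, 0, 0]
  rot:
    - [0, 0, 0]
    - [0, 0, 0]
    - [0, 0, 0]
    - [0, 0, 0]
    - [0, 0, 0]
    - [0, 0, 0]
    - [0, 0, 0]
    - [0, 0, 0]
    - [0, 0, 0]
    - [0, 0, 0]
    - [0, 0, 0]
  claw: [255, 255, 255, 255, 255, 255, 255, 255, 255, 255, 255]

```text
clock: 24.35
eef_pos: [0.5242, -0.1459, 0.0999]
tcp_rot: [-179.9, 0.0, 70.9]
contact_force: [-0.5, -0.8, -0.7]
grip_width: 0.0009
finger_force: 0.0
```

>>> servo_tool:
  xyz:
    - [0, 0, 0.001]
    - [0, 0, 0.001]
    - [0, 0, 0.001]
    - [0, 0, 0.001]
    - [0, 0, 0.001]
    - [0, 0, 0.001]
    - [0, 0, 0]
    - [0, 0, 0]
  rot:
    - [0, 0, 0]
    - [0, 0, 0]
    - [0, 0, 0]
    - [0, 0, 0]
    - [0, 0, 0]
    - [0, 0, 0]
    - [0, 0, 0]
    - [0, 0, 0]
  claw: [255, 255, 255, 255, 255, 255, 255, 255]

```text
clock: 25.02
eef_pos: [0.5248, -0.1451, 0.0947]
tcp_rot: [-180.0, -0.0, 71.0]
contact_force: [-1.5, 0.7, -0.9]
grip_width: 0.0003
finger_force: 0.0
```

>>> servo_tool:
  xyz:
    - [0, 0, 0.001]
    - [0, 0, 0.001]
    - [0, 0, 0.001]
    - [0, 0, 0.001]
    - [0, 0, 0]
    - [0, 0, 0]
  rot:
    - [0, 0, 0]
    - [0, 0, 0]
    - [0, 0, 0]
    - [0, 0, 0]
    - [0, 0, 0]
    - [0, 0, 0]
  claw: [255, 255, 255, 255, 255, 255]

```text
clock: 25.52
eef_pos: [0.5248, -0.1451, 0.0907]
tcp_rot: [-180.0, 0.0, 71.0]
contact_force: [0.4, 0.0, -1.0]
grip_width: 0.0009
finger_force: 0.0
```

>>> servo_tool:
  xyz:
    - [0, 0, 0.001]
    - [0, 0, 0.001]
    - [0, 0, 0.001]
    - [0, 0, 0]
    - [0, 0, 0]
  rot:
    - [0, 0, 0]
    - [0, 0, 0]
    - [0, 0, 0]
    - [0, 0, 0]
    - [0, 0, 0]
  claw: [255, 255, 255, 255, 255]

```text
clock: 25.93
eef_pos: [0.5249, -0.1452, 0.0878]
tcp_rot: [180.0, 0.0, 71.0]
contact_force: [0.1, 0.9, 1.8]
grip_width: 0.0004
finger_force: 1.0
```

>>> servo_tool:
  xyz:
    - [0, 0, 0.001]
    - [0, 0, 0.001]
    - [0, 0, 0.001]
    - [0, 0, 0.001]
    - [0, 0, 0]
    - [0, 0, 0]
  rot:
    - [0, 0, 0]
    - [0, 0, 0]
    - [0, 0, 0]
    - [0, 0, 0]
    - [0, 0, 0]
    - [0, 0, 0]
  claw: [255, 255, 255, 255, 255, 255]

```text
clock: 26.43
eef_pos: [0.5249, -0.1451, 0.0842]
tcp_rot: [180.0, -0.0, 71.0]
contact_force: [-3.8, 0.6, 9.1]
grip_width: 0.0001
finger_force: 4.5
```

>>> servo_tool:
  xyz:
    - [0, 0, 0.001]
    - [0, 0, 0.001]
    - [0, 0, 0.001]
    - [0, 0, 0]
    - [0, 0, 0]
  rot:
    - [0, 0, 0]
    - [0, 0, 0]
    - [0, 0, 0]
    - [0, 0, 0]
    - [0, 0, 0]
  claw: [255, 255, 255, 255, 255]

```text
clock: 26.85
eef_pos: [0.525, -0.1451, 0.0816]
tcp_rot: [180.0, 0.0, 71.0]
contact_force: [-5.4, 1.9, 15.3]
grip_width: 0.0005
finger_force: 7.1
```

Corner3 is already home (it went down together with corner2) and holds at 15 N. I check corner0 and corner1 again by touch.

>>> servo_tool:
  xyz:
    - [0, 0, -0.01]
    - [0, 0, -0.02]
    - [0, 0, -0.004]
    - [0, 0.02, 0]
    - [0, 0.03, 0]
    - [0, 0.03, 0]
    - [0, 0, 0.01]
    - [0, 0, 0.012]
    - [0, 0, 0.003]
    - [0, 0, 0.001]
    - [0, 0, 0.001]
    - [0, 0, 0.001]
    - [0, 0, 0.001]
    - [0, 0, 0.001]
    - [0, 0, 0.001]
    - [0, 0, 0]
    - [0, 0, 0]
  rot:
    - [0, 0, 0]
    - [0, 0, 0]
    - [0, 0, 0]
    - [0, 0, 0]
    - [0, 0, 0]
    - [0, 0, 0]
    - [0, 0, 0]
    - [0, 0, 0]
    - [0, 0, 0]
    - [0, 0, 0]
    - [0, 0, 0]
    - [0, 0, 0]
    - [0, 0, 0]
    - [0, 0, 0]
    - [0, 0, 0]
    - [0, 0, 0]
    - [0, 0, 0]
  claw: [255, 255, 255, 255, 255, 255, 255, 255, 255, 255, 255, 255, 255, 255, 255, 255, 255]

```text
clock: 28.27
eef_pos: [0.6003, -0.171, 0.0845]
tcp_rot: [-180.0, -0.0, 71.0]
contact_force: [-6.3, 1.2, 8.4]
grip_width: 0.0005
finger_force: 4.2
```

>>> servo_tool:
  xyz:
    - [0, 0, 0.001]
    - [0, 0, 0.001]
    - [0, 0, 0]
    - [0, 0, 0]
  rot:
    - [0, 0, 0]
    - [0, 0, 0]
    - [0, 0, 0]
    - [0, 0, 0]
  claw: [255, 255, 255, 255]

```text
clock: 28.6
eef_pos: [0.6003, -0.171, 0.0829]
tcp_rot: [180.0, -0.0, 71.0]
contact_force: [-7.4, 2.5, 11.9]
grip_width: 0.0007
finger_force: 5.8
```

>>> servo_tool:
  xyz:
    - [0, 0, -0.01]
    - [0, 0, -0.02]
    - [0, 0, -0.003]
    - [-0.02, 0, 0]
    - [-0.032, 0, 0]
    - [-0.032, 0, 0]
    - [-0.02, 0, 0]
    - [0, 0, 0.01]
    - [0, 0, 0.012]
    - [0, 0, 0.003]
    - [0, 0, 0.001]
    - [0, 0, 0.001]
    - [0, 0, 0.001]
    - [0, 0, 0.001]
    - [0, 0, 0.001]
    - [0, 0, 0.001]
    - [0, 0, 0]
    - [0, 0, 0]
  rot:
    - [0, 0, 0]
    - [0, 0, 0]
    - [0, 0, 0]
    - [0, 0, 0]
    - [0, 0, 0]
    - [0, 0, 0]
    - [0, 0, 0]
    - [0, 0, 0]
    - [0, 0, 0]
    - [0, 0, 0]
    - [0, 0, 0]
    - [0, 0, 0]
    - [0, 0, 0]
    - [0, 0, 0]
    - [0, 0, 0]
    - [0, 0, 0]
    - [0, 0, 0]
    - [0, 0, 0]
  claw: [255, 255, 255, 255, 255, 255, 255, 255, 255, 255, 255, 255, 255, 255, 255, 255, 255, 255]

```text
clock: 30.1
eef_pos: [0.5671, -0.2687, 0.0846]
tcp_rot: [180.0, -0.0, 71.0]
contact_force: [-3.0, 5.5, 7.3]
grip_width: 0.0008
finger_force: 4.2
```

>>> servo_tool:
  xyz:
    - [0, 0, 0.001]
    - [0, 0, 0.001]
    - [0, 0, 0]
    - [0, 0, 0]
  rot:
    - [0, 0, 0]
    - [0, 0, 0]
    - [0, 0, 0]
    - [0, 0, 0]
  claw: [255, 255, 255, 255]

```text
clock: 30.43
eef_pos: [0.5671, -0.2688, 0.0829]
tcp_rot: [180.0, -0.0, 71.0]
contact_force: [-3.7, 5.8, 11.4]
grip_width: 0.0005
finger_force: 5.8
```

>>> servo_tool:
  xyz:
    - [0, 0, -0.01]
    - [0, 0, -0.02]
    - [0, 0, -0.03]
    - [0, 0, -0.03]
    - [0, 0, -0.03]
    - [0, 0, -0.03]
    - [0, 0, -0.02]
    - [0, 0, 0]
    - [0, 0, 0]
  rot:
    - [0, 0, 0]
    - [0, 0, 0]
    - [0, 0, 0]
    - [0, 0, 0]
    - [0, 0, 0]
    - [0, 0, 0]
    - [0, 0, 0]
    - [0, 0, 0]
    - [0, 0, 0]
  claw: [255, 255, 255, 255, 255, 255, 255, 255, 255]

```text
clock: 31.18
eef_pos: [0.567, -0.2695, 0.2528]
tcp_rot: [179.9, 0.0, 71.0]
contact_force: [0.6, 0.2, 0.5]
grip_width: 0.0006
finger_force: 0.0
```

```bash
python3 - <<'E'
from h import *
d,p=shoot("wrist"); s,_=shoot("scene"); print(p, get_state()["clock"])
a=cv2.resize(d["frame"][0:260,130:390,::-1],(400,400),interpolation=cv2.INTER_CUBIC); b=cv2.resize(s["frame"][135:215,185:265,::-1],(400,400),interpolation=cv2.INTER_CUBIC)
cv2.imwrite("pics/end.png",np.hstack([a,b]))
E
```

```text
(array([ 0.5669681 , -0.26947848,  0.2527886 ]), array([1.79869068e+02, 2.18203381e-02, 7.10196538e+01])) 31.2833
```

View pics/end.png

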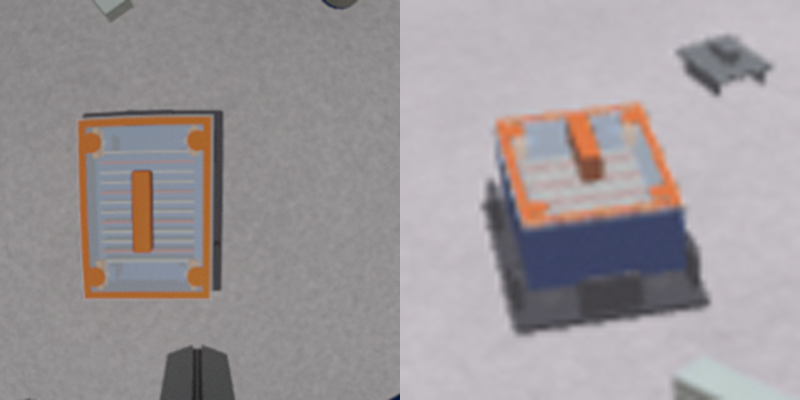

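All four corners read the same level (about 0.089). The pictures show the cover flush all round (right view, rim at (500–680, 105–225) with no gap), the gripper clear and the bystanders in view unmoved.

```bash
python3 -c "
from station import *
print(job_done())"
```

```text
the job is handed in; nothing more can be done
None
```

The orange-rimmed cover is on the blue slide box with all four corners clicked home and flush. My highest push reading was 18 N, the gripper is clear, and the job was handed in at about 31 s.

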